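Lock the bayonet cap onto the yerba tin

TASK

Close the yerba tin: pick up its loose bayonet cap by the wooden grip, set it into the neck with its two pins in the two open slots, push it gently down against the spring, twist it clockwise (seen from above) as far as it goes, and let it rise so that the pins catch in their notches. Do not force it, let go of it once it is locked, and leave the gourd, the bombilla and the sugar pot where they are.

Things in the scene. Friction and masses are not known exactly. Their poses are not given: they have to be found in the camera images.
- canister: Yerba tin, immovable in a pine cradle 150 x 120 mm. Origin: centre of the cradle's underside, on the work surface; z up, x along the tin's long side. Tin 120 (x) x 90 (y) mm, flat top (shoulder) 95 mm above the origin; on it, centred, an upright steel neck. Neck, spring and slots: see the three tin_ points. Over 30 N of contact force between cap and tin counts as forcing.
- tin_shoulder (a point): Point of the tin's axis at shoulder height (95 mm above the origin), under the neck. Neck: inner radius 25 mm, outer 30. Its rim stands 27 to 47 mm above the shoulder, differs from tin to tin and is not measured: feel for it. In it a spring plate (radius 22.5 mm) rests 15 mm below the rim; it moves from 5.4 N, then 1.2 N more per mm.
- tin_slot (a point): Point on the shoulder below one of the neck's two open slots (the other lies across), 27.5 mm from the axis, +60 degrees (counter-clockwise from above) from the tin's x axis. Slot through the wall, 9 mm wide, open at the rim, down to 21 mm below it. From its foot a level channel, 12 to 21 mm below the rim (rigid roof and floor), runs 60 degrees clockwise to the notch.
- tin_notch (a point): Point on the shoulder below one notch (the other across), 27.5 mm from the axis on the tin's x axis. Notch: 9 mm wide, rises 4 mm from the channel's roof, to 8 mm below the rim; its far side is the end stop. Spring push on the cap: 8 N with the pins up in the notches, 12.6 N when they just pass under the roof, 16 N on the floor.
- cap: Loose steel cap, wooden grip, 105 to 210 g, stands upright. Origin: centre of the plug's underside; z up, x along the pins and the grip (half turn is the same). Plug radius 23 mm, 26 high, foot bevelled. Two pins of diameter 6 mm along +x and -x, to 31 mm from the axis, centres 6 mm up. Flange radius 36, 26 to 31 mm up, skirt down to 17. Locked: x along the tin's x, origin 17 mm below the rim.
- cap_grip (a point): Point on the cap's axis, 52 mm above its origin, in the wooden grip: an upright bar 46 mm long (cap x), 12 mm thick (cap y), from 31 to 65 mm above the cap's origin. Pinch it across its thickness. Pins caught on the rim feel rigid; pins in the slots sink 12 mm below that before the plug meets the spring plate, which gives way.
- gourd: Bystander: dark hollow mate gourd, radius 41 mm, 89 mm high, standing. Origin: centre of its underside.
- bombilla: Bystander: steel drinking straw lying along its x axis, about 200 mm long, 20 mm high. Origin: on the surface below it.
- sugar_pot: Bystander: small aluminium sugar pot with a hinged lid, radius 42 mm, 78 mm high. Origin: centre of its underside.
Mind the look-alikes: they are no part of the job. What is shaped like the cap but orange is not meant.

How it is judged (in metres and radians):
At the end, for the whole second after the job is handed in: The cap rests locked in the neck: its x axis within 0.08 rad of the tin's, centred within 5 mm, upright within 0.08 rad, underside 8 to 32 mm above the shoulder, the spring holding the pins in their notches (11 to 22 N of contact between cap and tin; merely lying there: under 3 N) (angle between the x axis of cap and the x axis of canister, either way round below 0.08 rad and horizontal distance between cap and canister below 0.005 m and angle between cap's own z axis and vertical below 0.08 rad and linear speed of cap below 0.01 m/s and contact force between cap and canister between 11 and 22 N and z of cap in the frame of tin_shoulder between 0.008 and 0.032 m); the robot touches nothing.
It fails at once if the cap is forced: more than 30 N between cap and tin (contact force between cap and canister above 30 N).
It fails at once if the gourd is shifted by more than 15 mm (distance of gourd from where it was at the start of the episode above 0.015 m).
It fails at once if the bombilla is shifted by more than 15 mm (distance of bombilla from where it was at the start of the episode above 0.015 m).
It fails at once if the sugar pot is shifted by more than 15 mm (distance of sugar_pot from where it was at the start of the episode above 0.015 m).
It also fails if it takes over 72 s, if anything falls off the work surface, if the arm or the gripper's body presses on something with over 40 N, if the wrist force passes 120 N, or if a joint passes its speed limit or range.

ROBOT

A 6-joint arm with a two-finger parallel gripper is mounted at the origin on the work surface. World frame = base frame: x ahead of the robot, y to its left, z up, the work surface at z = 0. Lengths are in mm, angles in rad, forces in N, time in s.
With the tool pointing down it reaches from about 400 to 925 mm from the base axis. Payload 12.5 kg.
Tool frame: the origin (TCP) lies at the very end of the fingers, on their centre line; the grasp point (between the pads) lies 19 mm behind it; z points along the fingers, y is the line along which they close (so a half turn about z gives the same grasp; the last joint's range is limited). The gripper opens to 95 mm and grips with 3 to 60 N. Pads are 20 mm wide; open, the fingers measure 119 mm over their backs; the gripper's body (75 mm by 180 mm) begins 59 mm behind the grasp point.
Start: joints at [1.182, 0.491, 1.559, -0, 1.092, -0.106], TCP at [174.387, 600.199, 185.161] pointing down, gripper open.
Joint ranges: [-3.1, 3.1], [-0.84, 2.19], [0.05, 2.79], [-1.13, 4.28], [0.06, 2.93], [-2.69, 2.69]. Speed limits (rad/s): [2.22, 2.22, 2.79, 3.14, 3.14, 3.14].

INTERFACE

Orientations are given as [roll, pitch, yaw] about the fixed x, y, z axes, in that order (R = Rz(yaw) Ry(pitch) Rx(roll)).
In Python, from cell import state, imaging, env, spot_in, mark_of gives the robot as it stands. The module is installed in compiled form; this text tells all that it offers.
- The arm moves only by the tool step_arm, never from a script. Its argument "increments" is a list of rows, each an object with "slide": the shift along the tool's x, y, z in m, a list of three; "roll": the turn about the tool's z in rad. A call has 1 to 5 rows; each row is the pose to reach, as a shift and turn from the pose commanded when the call began, along the tool's axes at that moment; what a row does not reach only later rows make up. A row lasts 1/8 s, in which the tool goes at most 62.5 mm and 10.7 degrees, less where a joint would pass 70% of its speed; a pose out of reach is approached as far as the arm can. A call with a gripper value outside its range is refused whole. "fingers" is the opening, from 0 (shut) to 1 (fully open), set as the call begins (left out, the last holds). The fingers move at their own pace and stop on an object; the grip force is fixed at half the most. Time passes only in rows, so rows that repeat a pose let the fingers close. It gives the time, the measured TCP pose, the force, the opening and the grip force at its end, in the units of the state.
- state(): the state, without advancing time (a new reading comes with each control period).
- imaging.read_camera(name): name is "scene" or "top" or "wrist"; returns a dict with "color" (480x640x3 uint8, red, green, blue), "z_map" (480x640 float32, mm along the optical axis (not along the pixel's ray), 0 where there is no reading), "intrinsics" (3x3 intrinsics, pixels), "camera_from_world" (4x4, takes a point from world to camera coordinates). Camera axes: x right, y up, looking along -z (the intrinsics and any distortion apply to the point x, -y, -z); pixel columns grow to the right and rows downward; lengths in mm; the calibration is good to about 2 mm. A picture is of the moment at which its call begins.
- env.job_done(): hands the job in; it is judged then, once.
Trained networks look in the newest picture that a camera, given by its name, has taken for a name from the list of things; names that differ only in an ending like _2 or _b are one class to them, and where a whole thing is asked for, a point or a joint stands for the part that bears it (a point fixed in the world has none). Each returns a list of dicts, best first, with "confidence" (0 to 1); they miss things now and then, are a little off and sometimes report something else, mostly with a low value. They report only what shows in the picture. A call takes as long as a camera call. They do not tell look-alikes from the thing itself.
- spot_in(camera, target): "bbox" ([left, top, right, bottom] in pixels, round what is visible of it).
- mark_of(camera, target): "uv" ([column, row] in pixels: a listed point, or the origin of a listed thing).
The state is a dict: "t": time; "joints": joint angles; "qvel": joint speeds; "tau": joint torques, N m; "eef_pos": TCP position; "tcp_rot": TCP orientation; "ft_force": force on the tool from outside, world axes, zero at the start; "moment": the same for the moment, N m; "opening": opening from 0.0 (shut) to 1.0 (fully open); "grip_force": force on a finger pad.
Only numpy, scipy, OpenCV 4.12 (cv2) and the standard library are available. Lean on these libraries where they do the work, as an engineer would, in place of code of your own. Each camera call takes 0.05 s, during which the arm holds its last target. There are 200 camera calls.

## Working session

There is one attempt and no reset: what is moved stays moved. The work goes in short steps, Python scripts to look and compute and a tool call to move; the robot and the scene stay as the last step left them, time stands still between calls to the robot, and variables do not carry over. Pictures are saved under pics/ and viewed, at most 10 in all, crops included, and the job is handed in when it is done.

Besides the shell and the picture viewer there is one more tool, called after ">>>" as name([rows], argument=value, ...), one row to a line, values as JSON. step_arm: Moves the arm, as the interface text tells. Its arguments: {"type":"object","properties":{"increments":{"type":"array"},"fingers":{"type":"number"}},"required":["increments"]}

```bash
mkdir -p pics; cat > h.py <<'E'
import numpy as np, cv2
from cell import state, imaging, env, spot_in, mark_of
def cam(n):
    d=imaging.read_camera(n); return d
def save(d,name,crop=None,scale=1):
    im=d["color"][:,:,::-1]
    if crop: l,t,r,b=crop; im=im[t:b,l:r]
    if scale!=1: im=cv2.resize(im,None,fx=scale,fy=scale,interpolation=cv2.INTER_CUBIC)
    cv2.imwrite("pics/"+name,im)
def ray(d,uv):
    K=np.array(d["intrinsics"]);T=np.array(d["camera_from_world"])
    p=np.linalg.inv(K)@[uv[0],uv[1],1]; v=np.array([p[0],-p[1],-p[2]])
    R=T[:3,:3]; return -R.T@T[:3,3], R.T@v
def at_z(d,uv,z):
    o,v=ray(d,uv); return o+v*(z-o[2])/v[2]
def at_depth(d,uv,z=None):
    o,v=ray(d,uv); 
    if z is None: z=d["z_map"][int(round(uv[1])),int(round(uv[0]))]
    return o+v*z
def cloud(d):
    vv,uu=np.mgrid[0:480,0:640]; K=np.array(d["intrinsics"]);T=np.array(d["camera_from_world"])
    z=d["z_map"]; p=np.stack([uu,vv,np.ones_like(uu)],-1)@np.linalg.inv(K).T
    c=np.stack([p[...,0]*z,-p[...,1]*z,-z],-1)
    return (c-T[:3,3])@T[:3,:3]
def proj(d,P):
    K=np.array(d["intrinsics"]);T=np.array(d["camera_from_world"])
    c=T[:3,:3]@P+T[:3,3]; q=K@[c[0],-c[1],-c[2]]; return q[:2]/q[2]
def tri(a,ua,b,ub):
    o1,v1=ray(a,ua);o2,v2=ray(b,ub)
    s=np.linalg.lstsq(np.stack([v1,-v2],1),o2-o1,rcond=None)[0]
    p,q=o1+s[0]*v1,o2+s[1]*v2; return (p+q)/2,np.linalg.norm(p-q)
E
python3 - <<'E'
from h import *
np.set_printoptions(precision=1,suppress=True)
for n in ("top","scene"):
    d=cam(n); save(d,n+"0.png")
    for t in ("canister","cap","tin_shoulder","tin_slot","tin_notch","cap_grip","gourd","bombilla","sugar_pot"):
        print(n,t,[(np.array(m["uv"]),round(m["confidence"],2),at_depth(d,np.clip(m["uv"],0,[639,479]))) for m in mark_of(n,t)][:4])
print(state()["t"],state()["tcp_rot"],state()["ft_force"])
E
```

```text
top canister [(array([248.5, 296.2]), 0.89, array([496.5, 157.7, 113.7])), (array([221.5, 284.1]), 0.54, array([518.7, 204.8, 121.6]))]
top cap [(array([335.3, 266.1]), 0.88, array([555.2,  -0.4,  51.5])), (array([387.9, 270.7]), 0.83, array([ 541.9, -100.4,   63.4])), (array([440.9, 278.6]), 0.83, array([ 524.9, -202.2,   55.2]))]
top tin_shoulder [(array([237.1, 285.1]), 0.66, array([516.1, 176.6, 122.6])), (array([222.3, 282.3]), 0.26, array([523.1, 205.5, 111.6]))]
top tin_slot [(array([223.1, 282. ]), 0.77, array([523.2, 203.4, 114.7]))]
top tin_notch [(array([237.4, 273.9]), 0.86, array([537.5, 178.2, 112. ])), (array([389. , 270.7]), 0.65, array([ 541.6, -102.3,   65.6]))]
top cap_grip [(array([335.7, 262.7]), 0.93, array([560.2,  -1.3,  62.9])), (array([391. , 268.5]), 0.91, array([ 546.6, -107.1,   58.9])), (array([224. , 286.2]), 0.35, array([515. , 200.4, 120.6]))]
top gourd [(array([342.9, 204.6]), 0.65, array([667.8, -18. ,  89. ]))]
top bombilla [(array([514.8, 258.9]), 0.72, array([ 565.3, -363.2,   12. ]))]
top sugar_pot [(array([386.5, 271.1]), 0.54, array([ 545.7, -
[... 544 characters left out ...]
4. ]), 0.64, array([538.5, 169. ,  96.8]))]
scene cap_grip [(array([301.9, 205.9]), 0.91, array([ 553.1, -106.7,   64.5])), (array([283.6, 181.4]), 0.81, array([ 535.5, -209.9,   60.2])), (array([325.3, 233.6]), 0.74, array([564.4,   1.8,  65.8]))]
scene gourd [(array([274.7, 267.4]), 0.85, array([716.1,   6.3,  57.5])), (array([381. , 267.4]), 0.47, array([544.7, 175.1,  95.7])), (array([396.2, 269.4]), 0.19, array([525.2, 202.5, 101.2])), (array([303.4, 224.7]), 0.18, array([570. , -78.7,  30.4]))]
scene bombilla [(array([239.7, 169.1]), 0.77, array([ 575.6, -366.5,   11.7]))]
scene sugar_pot [(array([431. , 372.1]), 0.7, array([624.1, 416.1,  65.2]))]
1.0 [ 3.1 -0.   2.9] [-0.4  0.4 -0.6]
```

View pics/top0.png

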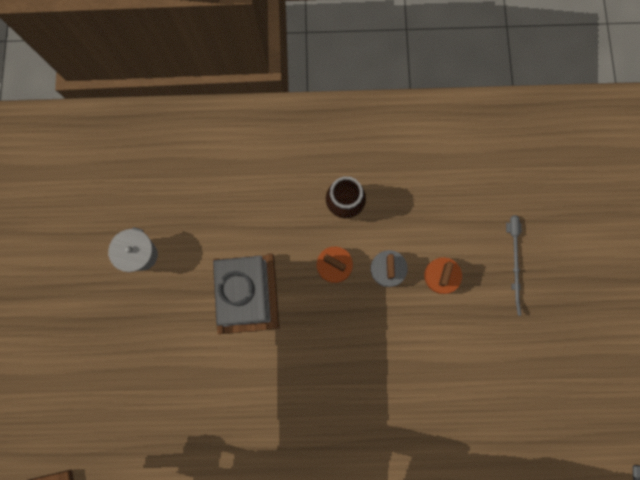

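View pics/scene0.png

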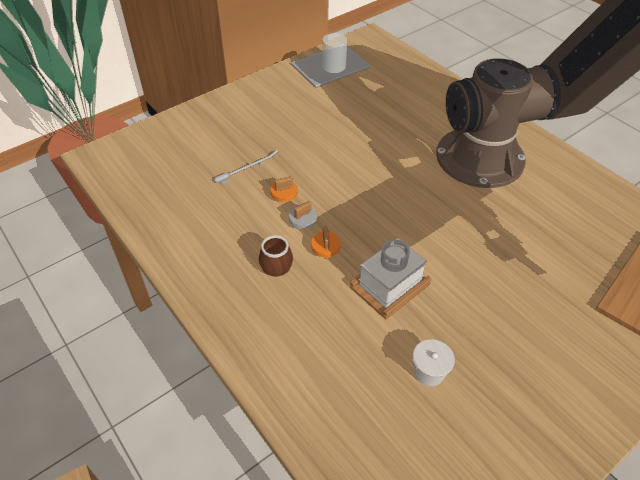

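Candidates for the cap: orange caps at top (335,265) and (444,276), and the grey steel cap with wooden grip at top (388,268), scene (302,213). By the description the grey one is meant. The tin is at top (240,290) with its long side along world x. I'll look at the tin from close by first, then the cap.

```bash
cat >> h.py <<'E'
def go(P,yaw,pos=None,rot=None):
    from scipy.spatial.transform import Rotation as Ro
    s=state(); pos=np.array(s["eef_pos"] if pos is None else pos); rot=s["tcp_rot"] if rot is None else rot
    R=Ro.from_euler("xyz",rot).as_matrix()
    dy=(yaw-rot[2]+np.pi)%(2*np.pi)-np.pi
    print("slide m",np.round(R.T@(np.array(P)-pos)/1000,4),"roll",round(-dy,4))
E
python3 - <<'E'
from h import *
s=state();print(s["tcp_rot"],s["eef_pos"],s["t"]); go([490,178,280],np.pi)
E
```

```text
[ 3.14145020e+00 -8.60572310e-06  2.85876599e+00] [174.3968688  600.21618204 185.17154809] 1.0
slide m [-0.4209 -0.3174 -0.0949] roll -0.2828
```

>>> step_arm([
  {"slide": [-0.04, -0.03, -0.095], "roll": -0.06},
  {"slide": [-0.095, -0.07, -0.095], "roll": -0.12},
  {"slide": [-0.14, -0.105, -0.095], "roll": -0.18},
  {"slide": [-0.185, -0.14, -0.095], "roll": -0.24},
  {"slide": [-0.23, -0.175, -0.095], "roll": -0.283},
])

```text
t: 1.62
eef_pos: [337.8, 379.5, 280.4]
tcp_rot: [3.141, 0.001, -3.139]
ft_force: [0.5, -0.9, 0.4]
opening: 1.002
grip_force: 0.0
```

```bash
python3 - <<'E'
from h import *
go([490,178,280],np.pi)
E
```

```text
slide m [-0.1518 -0.2018  0.0004] roll 0.0022
```

>>> step_arm([
  {"slide": [-0.036, -0.048, 0]},
  {"slide": [-0.072, -0.096, 0]},
  {"slide": [-0.108, -0.144, 0]},
  {"slide": [-0.144, -0.192, 0]},
  {"slide": [-0.152, -0.202, 0]},
])

```text
invalid input at $.increments[0]: expected keys slide, roll
```

```bash
python3 - <<'E'
from h import *
np.set_printoptions(precision=1,suppress=True)
d=cam("wrist"); save(d,"w1.png")
s=state(); print(s["eef_pos"],s["tcp_rot"])
for t in ("canister","tin_shoulder","tin_slot","tin_notch","cap"):
    print(t,[(np.array(m["uv"]),round(m["confidence"],2),at_z(d,m["uv"],95)) for m in mark_of("wrist",t)][:4])
print(ray(d,[320,240]))
c=cloud(d); z=c[...,2]
print(np.histogram(z[d["z_map"]>0],bins=np.arange(0,200,5)))
np.save("c1.npy",c)
E
```

```text
[341.  374.9 280.4] [-3.1  0.  -3.1]
canister [(array([179.7, 308.3]), 0.87, array([459.1, 217.1,  95. ]))]
tin_shoulder [(array([152.3, 344.6]), 0.77, array([506.8, 179.5,  95. ]))]
tin_slot []
tin_notch []
cap []
(array([255.7, 378.6, 480. ]), array([ 0.3, -0. , -1. ]))
(array([85820,   343,  1108,  7488,   369,   390,    74,   170,   118,
         124,   119,   129,  1694,   433,   174,   182,   125,   190,
        1015,   460,    47,    37,    49,    23,    26,    17,     7,
           0,     0,     0,     0,     0,     0,     0,     0,     0,
           0,     0,     0]), array([  0,   5,  10,  15,  20,  25,  30,  35,  40,  45,  50,  55,  60,
        65,  70,  75,  80,  85,  90,  95, 100, 105, 110, 115, 120, 125,
       130, 135, 140, 145, 150, 155, 160, 165, 170, 175, 180, 185, 190,
       195]))
```

View pics/w1.png

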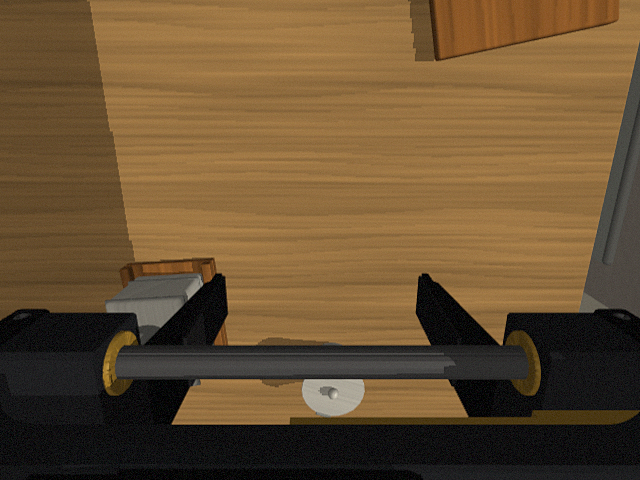

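The wrist view shows the tin at the left edge (155,310) and the sugar pot at (333,390). The move was refused because every row needs a roll, so I'll repeat it.

>>> step_arm([
  {"slide": [-0.036, -0.048, 0], "roll": 0},
  {"slide": [-0.072, -0.096, 0], "roll": 0},
  {"slide": [-0.108, -0.144, 0], "roll": 0},
  {"slide": [-0.144, -0.194, 0], "roll": 0},
  {"slide": [-0.146, -0.196, 0], "roll": 0},
])

```text
t: 2.55
eef_pos: [484.4, 183.8, 279.4]
tcp_rot: [-3.141, -0.0, 3.139]
ft_force: [-0.6, 0.9, 0.5]
opening: 1.002
grip_force: 0.0
```

```bash
python3 - <<'E'
from h import *
np.set_printoptions(precision=1,suppress=True)
d=cam("wrist"); save(d,"w2.png")
s=state(); print(s["eef_pos"],s["tcp_rot"])
for t in ("canister","tin_shoulder","tin_slot","tin_notch","cap"):
    print(t,[(np.array(m["uv"]),round(m["confidence"],2),at_z(d,m["uv"],95)) for m in mark_of("wrist",t)][:4])
c=cloud(d); z=c[...,2]
np.savez("c2.npz",c=c,col=d["color"])
m=(d["z_map"]>0)&(z<150)&(z>80)&(abs(c[...,0]-515)<90)&(abs(c[...,1]-180)<90)
print(np.histogram(z[m],bins=np.arange(80,150,3)))
sh=m&(abs(z-95)<4); (ce,sz,an)=cv2.minAreaRect(c[sh][:,:2].astype(np.float32)); print("shoulder",ce,sz,an)
hi=m&(z>108); p=c[hi]; A=np.c_[2*p[:,:2],np.ones(len(p))]; x=np.linalg.lstsq(A,(p[:,:2]**2).sum(1),rcond=None)[0]
print("neck",x[:2],np.sqrt(x[2]+x[0]**2+x[1]**2),np.percentile(p[:,2],[5,50,95]),p.min(0),p.max(0))
E
```

```text
[483.5 185.  279.4] [ 3.1 -0.   3.1]
canister [(array([318.2, 210.7]), 0.6, array([490.7, 179.8,  95. ]))]
tin_shoulder [(array([318.5, 228.8]), 0.64, array([510.5, 180. ,  95. ]))]
tin_slot [(array([340.5, 237.8]), 0.83, array([520.7, 203.7,  95. ]))]
tin_notch [(array([322.8, 252.8]), 0.69, array([537.7, 184.6,  95. ]))]
cap [(array([106.3, 237.4]), 0.95, array([519.4, -48.3,  95. ])), (array([ 22.9, 225.6]), 0.84, array([ 506., -135.,   95.])), (array([186.7, 246.5]), 0.76, array([530. ,  37.1,  95. ])), (array([476.9, 270.2]), 0.18, array([558.6, 354.8,  95. ]))]
(array([   0,    1,   89,  482, 3337, 2095,   30,   36,   36,   52,   83,
        220,  164, 1414,   69,   84,  105,  156,  777,    1,    0,    0,
          0]), array([ 80,  83,  86,  89,  92,  95,  98, 101, 104, 107, 110, 113, 116,
       119, 122, 125, 128, 131, 134, 137, 140, 143, 146, 149]))
shoulder (509.48223876953125, 178.86843872070312) (120.45726013183594, 90.47215270996094) 3.7228775024414062
neck [509.  178.4] 22.697929248837564 [113.5 120.6 135.7] [479.5 148.7 108.1] [539.9 207.9 137.2]
```

View pics/w2.png

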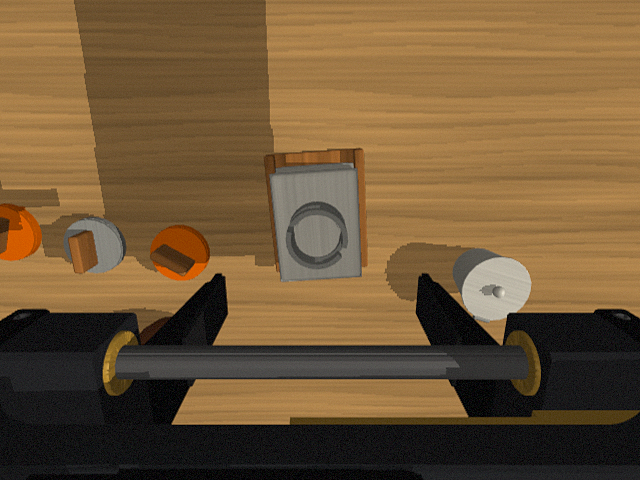

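The wrist view shows the tin neck at (317,236), with slots near (342,245) and (293,228), an orange cap at (180,252), the grey cap at (95,245) and another orange cap at (15,232). The tin centre is about (509.4,178.7), yaw about +0.065 rad, and the rim is at about z=136. Next is above the grey cap.

>>> step_arm([
  {"slide": [-0.008, -0.058, 0.01], "roll": 0},
  {"slide": [-0.016, -0.116, 0.02], "roll": 0},
  {"slide": [-0.024, -0.174, 0.03], "roll": 0},
  {"slide": [-0.032, -0.232, 0.03], "roll": 0},
  {"slide": [-0.04, -0.29, 0.03], "roll": 0},
])

```text
t: 3.48
eef_pos: [523.1, -105.6, 250.1]
tcp_rot: [3.141, 0.0, -3.14]
ft_force: [0.9, -0.8, 0.4]
opening: 1.0
grip_force: 0.0
```

>>> step_arm([
  {"slide": [0, 0, 0], "roll": 0},
  {"slide": [0, 0, 0], "roll": 0},
  {"slide": [0, 0, 0], "roll": 0},
], fingers=0.5)

```text
t: 3.85
eef_pos: [523.0, -103.3, 250.1]
tcp_rot: [3.141, 0.0, -3.139]
ft_force: [-0.0, 0.2, 0.7]
opening: 0.742
grip_force: 0.0
```

```bash
cat > m.py <<'E'
from h import *
np.set_printoptions(precision=2,suppress=True)
def grip(d):
    c=cloud(d); z=c[...,2]; near=(d["z_map"]>0)&(abs(c[...,0]-548)<60)&(abs(c[...,1]+106)<48)
    g=near&(z>60)&(z<72); g=cv2.morphologyEx(g.astype(np.uint8),cv2.MORPH_OPEN,np.ones((3,3)))>0
    f=near&(z>25)&(z<36)
    print("grip z",np.median(z[g]),g.sum(),"rect",cv2.minAreaRect(c[g][:,:2].astype(np.float32)))
    print("flange z",np.median(z[f]),"circle",cv2.minEnclosingCircle(c[f][:,:2].astype(np.float32)))
E
python3 - <<'E'
from m import *
d=cam("wrist"); save(d,"w3.png")
s=state(); print(s["eef_pos"],s["tcp_rot"],s["opening"])
uw=[m for m in mark_of("wrist","cap_grip")]
for m in uw: print(np.array(m["uv"]),m["confidence"],at_z(d,m["uv"],52))
grip(d)
t=cam("top"); grip(t)
ut=[390.9,268.5]
for m in uw: print("tri",tri(d,m["uv"],t,ut))
c=cloud(t); z=c[...,2]; m=(abs(c[...,0]-510)<45)&(abs(c[...,1]-178)<40)
sh=m&(abs(z-95)<6); print(cv2.minAreaRect(c[(abs(c[...,0]-510)<90)&(abs(c[...,1]-178)<80)&(abs(z-95)<6)][:,:2].astype(np.float32)))
p=c[m&(z>128)]; print("rim",len(p),np.median(p[:,2]),cv2.minEnclosingCircle(p[:,:2].astype(np.float32)))
E
```

```text
[ 522.99 -103.38  250.11] [ 3.14  0.   -3.14] 0.7004277495399159
[221.2 214.5] 0.86 [ 536.96 -213.33   52.  ]
[317.3 223.2] 0.64 [ 546.68 -108.23   52.  ]
[415.2 239.6] 0.63 [565.48   1.02  52.  ]
grip z 64.5447094520113 441 rect ((550.6403198242188, -107.29843139648438), (10.929046630859375, 45.01155090332031), 89.69160461425781)
flange z 30.869448159087938 circle ((550.9076538085938, -107.85358428955078), 36.0359992980957)
grip z nan 0 rect ((0.0, 0.0), (0.0, 0.0), 0.0)
flange z 30.424921121364225 circle ((565.4577026367188, -125.69116973876953), 7.423152923583984)
tri (array([463.19, -76.26, 477.03]), np.float64(70.38358619156259))
tri (array([ 548.12, -108.35,   46.76]), np.float64(0.16578743611044483))
tri (array([501.19, -70.64, 302.15]), np.float64(29.65499965088901))
((511.1417236328125, 179.24234008789062), (121.74938201904297, 92.25242614746094), 3.8754522800445557)
rim 293 134.83227657535917 ((511.1087646484375, 179.28030395507812), 30.321481704711914)
  return _methods._mean(a, axis=axis, dtype=dtype,
  ret = ret.dtype.type(ret / rcount)
```

View pics/w3.png

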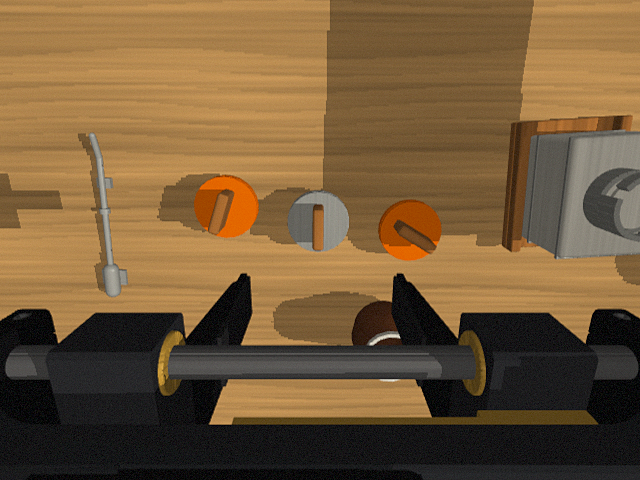

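The wrist view shows the grey steel cap at (318,220) between two orange look-alikes at (225,207) and (410,230), with the gourd behind at (382,335). Its top is at z=64.5 and its flange radius is 36 at z=31, all as described. The cap centre is (550.8,-107.6), yaw about 0.

>>> step_arm([
  {"slide": [-0.028, -0.004, 0.05], "roll": 0},
  {"slide": [-0.028, -0.004, 0.1], "roll": 0},
  {"slide": [-0.028, -0.004, 0.14], "roll": 0},
  {"slide": [-0.028, -0.004, 0.14], "roll": 0},
  {"slide": [-0.028, -0.004, 0.14], "roll": 0},
], fingers=0.5)

```text
t: 4.62
eef_pos: [551.8, -108.8, 111.4]
tcp_rot: [-3.141, 0.002, -3.141]
ft_force: [-0.1, -0.6, 0.2]
opening: 0.498
grip_force: 0.0
```

```bash
python3 - <<'E'
from m import *
d=cam("wrist"); save(d,"w4.png",scale=1)
s=state(); print(s["eef_pos"],s["tcp_rot"],s["opening"],s["ft_force"])
c=cloud(d); z=c[...,2]; near=(d["z_map"]>0)&(abs(c[...,0]-548)<60)&(abs(c[...,1]+106)<38)
g=near&(z>62)&(z<67);g=cv2.morphologyEx(g.astype(np.uint8),cv2.MORPH_OPEN,np.ones((3,3)))>0
print(cv2.minAreaRect(c[g][:,:2].astype(np.float32)),g.sum())
E
```

```text
[ 551.92 -108.88  111.75] [-3.14  0.   -3.14] 0.5005728333725883 [ 0.24 -0.2   0.53]
((551.1163330078125, -107.68097686767578), (11.701090812683105, 45.32079315185547), 88.61991119384766) 998
```

View pics/w4.png

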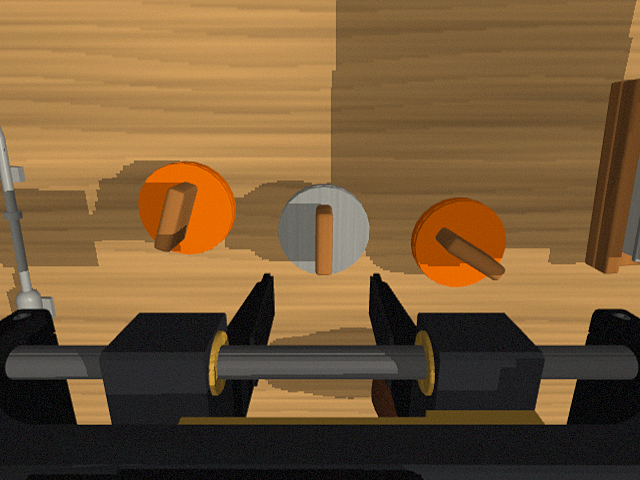

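The close view confirms the grey cap at (323,230), centred between the fingers at (270,280) and (375,280). Descend.

>>> step_arm([
  {"slide": [0.001, 0.001, 0.03], "roll": 0},
  {"slide": [0.001, 0.001, 0.055], "roll": 0},
  {"slide": [0.001, 0.001, 0.07], "roll": 0},
  {"slide": [0.001, 0.001, 0.075], "roll": 0},
  {"slide": [0.001, 0.001, 0.075], "roll": 0},
])

```text
t: 5.3
eef_pos: [550.4, -108.0, 35.5]
tcp_rot: [-3.141, 0.001, -3.141]
ft_force: [-0.2, 0.1, 0.4]
opening: 0.502
grip_force: 0.0
```

>>> step_arm([
  {"slide": [0, 0, 0], "roll": 0},
  {"slide": [0, 0, 0], "roll": 0},
  {"slide": [0, 0, 0], "roll": 0},
  {"slide": [0, 0, 0], "roll": 0},
  {"slide": [0, 0, 0], "roll": 0},
], fingers=0.0)

```text
t: 5.92
eef_pos: [550.2, -107.8, 35.2]
tcp_rot: [3.142, 0.001, -3.141]
ft_force: [0.4, 0.2, 10.6]
opening: 0.096
grip_force: 36.1
```

>>> step_arm([
  {"slide": [0, 0, 0], "roll": 0},
  {"slide": [0, 0, 0], "roll": 0},
  {"slide": [0, 0, 0], "roll": 0},
  {"slide": [0, 0, 0], "roll": 0},
])

```text
t: 6.42
eef_pos: [550.1, -107.3, 36.5]
tcp_rot: [3.141, 0.001, -3.141]
ft_force: [-4.5, 5.5, 20.4]
opening: 0.004
grip_force: 10.1
```

```bash
python3 - <<'E'
from m import *
d=cam("wrist"); save(d,"w5.png",(150,130,520,420),2)
s=state(); print(s["eef_pos"],s["tcp_rot"],s["opening"],s["ft_force"],s["moment"],s["grip_force"])
E
```

```text
[ 550.11 -107.32   36.45] [ 3.14  0.   -3.14] 0.0051321262321222414 [-5.02  5.69 20.44] [1.17 1.   0.01] 10.083887239549085
```

View pics/w5.png

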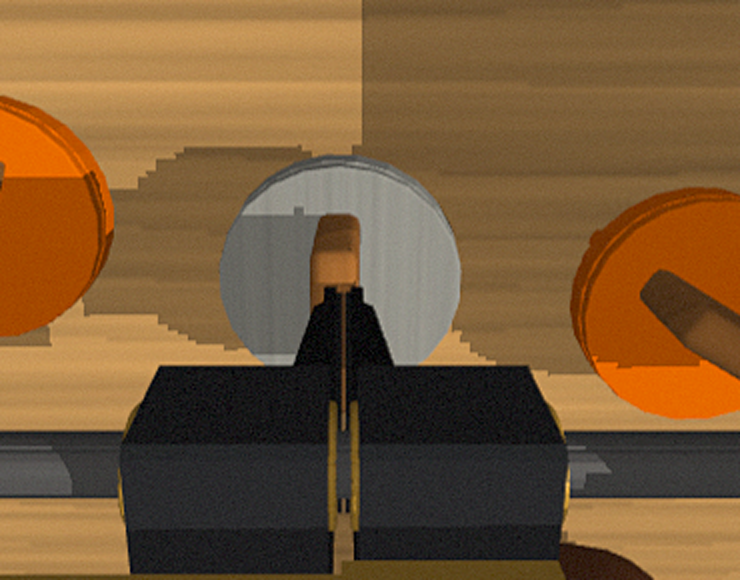

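The crop shows the cap standing at about pixel (320,262), the fingers shut fully and the bar in front of them. It seems to have slipped out of the pads, so I'll measure where it is.

```bash
python3 - <<'E'
from m import *
d=cam("wrist"); c=cloud(d); z=c[...,2]
near=(d["z_map"]>0)&(abs(c[...,0]-530)<80)&(abs(c[...,1]+106)<48)
f=near&(z>24)&(z<38); p=c[f]; 
hull=cv2.convexHull(p[:,:2].astype(np.float32))
print("flange",cv2.minEnclosingCircle(hull)); 
A=np.c_[p[:,:2],np.ones(len(p))]; print("plane",np.linalg.lstsq(A,p[:,2],rcond=None)[0],np.percentile(p[:,2],[2,50,98]))
col=d["color"].astype(int); wood=near&(z>38)&(z<75)&(col[...,0]>col[...,2]+40)
q=c[wood]; print("bar",len(q),q.min(0),q.max(0)); t=q[q[:,2]>60]; print(len(t),cv2.minAreaRect(t[:,:2].astype(np.float32)) if len(t) else 0)
h=np.histogram(q[:,2],bins=np.arange(38,76,3)); print(h)
for m in mark_of("wrist","cap_grip"): print(m["uv"],m["confidence"],at_depth(d,m["uv"]))
E
```

```text
flange ((551.3783569335938, -109.08582305908203), 36.24701690673828)
plane [ 0.    0.04 35.46] [26.89 31.65 33.65]
bar 907 [ 528.58 -116.24   38.15] [ 546.87 -103.67   74.95]
586 ((538.0114135742188, -110.35579681396484), (11.516757011413574, 17.890104293823242), 89.12503814697266)
(array([ 34,  37,  38,  50,  42,  56,  46,  50, 221, 324,   3,   4]), array([38, 41, 44, 47, 50, 53, 56, 59, 62, 65, 68, 71, 74]))
[116.7, 253.9] 0.98 [ 529.31 -207.96   63.87]
[517.3, 306.9] 0.91 [557.68  -8.37  65.  ]
[315.0, 288.0] 0.82 [ 538.48 -110.77   83.61]
```

>>> step_arm([
  {"slide": [0, 0, 0], "roll": 0},
  {"slide": [0, 0, 0], "roll": 0},
  {"slide": [0, 0, 0], "roll": 0},
], fingers=0.4)

```text
t: 6.95
eef_pos: [551.1, -108.5, 36.3]
tcp_rot: [-3.14, 0.003, -3.141]
ft_force: [-1.3, -1.1, 16.0]
opening: 0.261
grip_force: 8.1
```

>>> step_arm([
  {"slide": [0, 0, 0], "roll": 0},
  {"slide": [0, 0, 0], "roll": 0},
])

```text
t: 7.2
eef_pos: [551.3, -108.4, 36.5]
tcp_rot: [-3.141, 0.003, -3.142]
ft_force: [-0.7, -0.3, 17.0]
opening: 0.394
grip_force: 8.2
```

```bash
python3 - <<'E'
from m import *
d=cam("wrist"); grip(d); save(d,"w6.png",(150,130,520,420),2)
s=state(); print(s["eef_pos"],s["tcp_rot"],s["opening"],s["ft_force"],s["moment"],s["grip_force"])
E
```

```text
grip z 66.85453234912396 2213 rect ((546.4810180664062, -100.60498046875), (52.67772674560547, 36.89034652709961), 42.83981704711914)
flange z 31.7355087656748 circle ((551.3004760742188, -102.93621063232422), 36.59675979614258)
[ 551.26 -108.36   36.55] [-3.14  0.   -3.14] 0.3939111048175123 [-0.54 -0.62 16.32] [0.26 0.2  0.04] 8.171998634934425
```

View pics/w6.png

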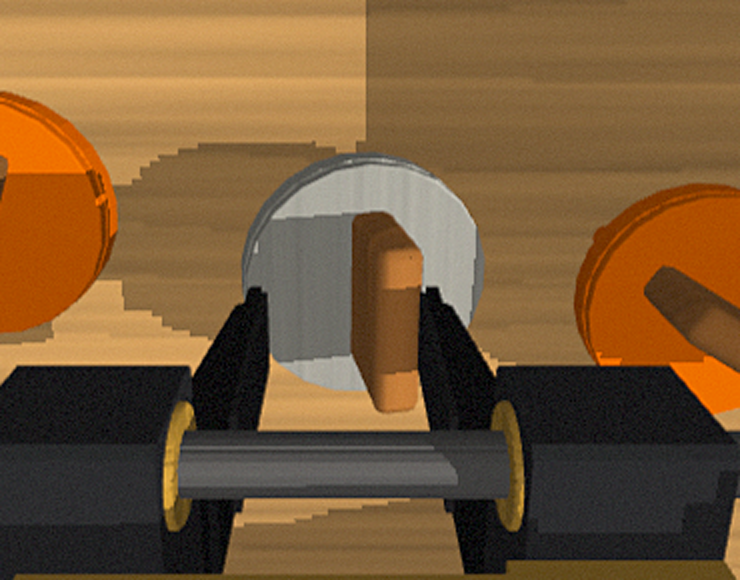

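The view shows the bar leaning on the right finger at crop (420,300), with 16 N pressing upward on the tool, so the finger is jammed on the bar. I'll raise it slowly to free it.

>>> step_arm([
  {"slide": [0, 0, -0.002], "roll": 0},
  {"slide": [0, 0, -0.004], "roll": 0},
  {"slide": [0, 0, -0.006], "roll": 0},
], fingers=0.4)

```text
t: 7.62
eef_pos: [549.9, -107.8, 40.8]
tcp_rot: [3.141, -0.0, -3.141]
ft_force: [-0.7, 0.1, -0.3]
opening: 0.395
grip_force: 0.0
```

>>> step_arm([
  {"slide": [0, 0, -0.003], "roll": 0},
  {"slide": [0, 0, -0.006], "roll": 0},
  {"slide": [0, 0, -0.009], "roll": 0},
])

```text
t: 8.0
eef_pos: [550.0, -107.8, 50.1]
tcp_rot: [3.141, -0.0, -3.141]
ft_force: [0.2, 0.6, -0.7]
opening: 0.401
grip_force: 0.0
```

```bash
cat >> m.py <<'E'
def cap(d):
    c=cloud(d); z=c[...,2]; col=d["color"].astype(int)
    near=(d["z_map"]>0)&(abs(c[...,0]-551)<60)&(abs(c[...,1]+105)<50)&(z>15)&(z<90)
    grey=near&(abs(col[...,0]-col[...,2])<30)&(col.sum(-1)>200)
    p=c[grey]; 
    for _ in range(3):
        A=np.c_[p[:,:2],np.ones(len(p))]; k=np.linalg.lstsq(A,p[:,2],rcond=None)[0]; r=abs(A@k-p[:,2]); p=p[r<2.5]
    e=cv2.minEnclosingCircle(p[:,:2].astype(np.float32)); print("flange plane",k[:2],"z at c",k[0]*e[0][0]+k[1]*e[0][1]+k[2],e)
    wood=near&(col[...,0]>col[...,2]+30)&(z>40)&(col[...,0]-col[...,1]<75); q=c[wood]
    if len(q): 
        q=q[q[:,2]>np.percentile(q[:,2],97)-4]; print("bar top",len(q),np.median(q[:,2]),cv2.minAreaRect(q[:,:2].astype(np.float32)))
E
python3 - <<'E'
from m import *
d=cam("wrist"); cap(d)
s=state(); print(s["eef_pos"],s["tcp_rot"],s["opening"],s["ft_force"],s["moment"],s["grip_force"])
E
```

```text
flange plane [-0.  0.] z at c 30.934319826659692 ((551.1156616210938, -108.0654296875), 35.85163116455078)
bar top 1638 64.62753135608986 ((552.45263671875, -111.74714660644531), (43.38825607299805, 34.89702606201172), 24.048206329345703)
[ 550.15 -107.9    50.41] [-3.14  0.   -3.14] 0.4001813566363115 [ 0.51 -0.14 -0.3 ] [ 0.07 -0.04  0.01] 0.0
```

The cap is standing flat again at (551.1,-108.1). This time I'll grip slightly higher and close gradually.

>>> step_arm([
  {"slide": [-0.001, 0, 0.004], "roll": 0},
  {"slide": [-0.001, 0, 0.008], "roll": 0},
  {"slide": [-0.001, 0, 0.01], "roll": 0},
  {"slide": [-0.001, 0, 0.01], "roll": 0},
  {"slide": [-0.001, 0, 0.01], "roll": 0},
], fingers=0.2)

```text
t: 8.68
eef_pos: [551.0, -107.9, 39.9]
tcp_rot: [3.142, 0.0, -3.141]
ft_force: [-0.1, 0.2, 0.8]
opening: 0.197
grip_force: 0.0
```

>>> step_arm([
  {"slide": [0, 0, 0], "roll": 0},
  {"slide": [0, 0, 0], "roll": 0},
], fingers=0.12)

```text
t: 8.93
eef_pos: [551.0, -107.9, 40.0]
tcp_rot: [3.142, 0.0, -3.141]
ft_force: [-0.5, -0.5, 0.6]
opening: 0.125
grip_force: 0.0
```

>>> step_arm([
  {"slide": [0, 0, 0], "roll": 0},
  {"slide": [0, 0, 0], "roll": 0},
], fingers=0.11)

```text
t: 9.18
eef_pos: [551.0, -107.9, 39.9]
tcp_rot: [3.142, 0.0, -3.141]
ft_force: [-0.3, 0.4, -0.3]
opening: 0.111
grip_force: 0.0
```

>>> step_arm([
  {"slide": [0, 0, 0], "roll": 0},
  {"slide": [0, 0, 0], "roll": 0},
], fingers=0.09)

```text
t: 9.43
eef_pos: [551.0, -107.9, 39.9]
tcp_rot: [3.142, 0.0, -3.141]
ft_force: [-0.5, 0.1, -0.4]
opening: 0.091
grip_force: 0.0
```

>>> step_arm([
  {"slide": [0, 0, 0], "roll": 0},
  {"slide": [0, 0, 0], "roll": 0},
], fingers=0.075)

```text
t: 9.68
eef_pos: [551.0, -107.8, 39.9]
tcp_rot: [3.142, 0.0, -3.141]
ft_force: [0.6, 0.5, 0.9]
opening: 0.078
grip_force: 0.0
```

```bash
python3 - <<'E'
from m import *
d=cam("wrist"); c=cloud(d); z=c[...,2]; col=d["color"].astype(int)
near=(d["z_map"]>0)&(abs(c[...,0]-551)<60)&(abs(c[...,1]+107)<50)&(z>36)&(z<110)
save(d,"w7.png",(230,180,430,330),4)
for r in range(230,340,8):
    print(r,[(u,tuple(col[r,u]),c[r,u].round().astype(int).tolist()) for u in range(300,341,10)])
E
```

```text
230 [(300, (np.int64(132), np.int64(130), np.int64(121)), [528, -121, 32]), (310, (np.int64(129), np.int64(125), np.int64(117)), [529, -115, 31]), (320, (np.int64(156), np.int64(155), np.int64(148)), [529, -109, 31]), (330, (np.int64(159), np.int64(158), np.int64(150)), [529, -103, 31]), (340, (np.int64(150), np.int64(146), np.int64(141)), [528, -98, 31])]
238 [(300, (np.int64(109), np.int64(107), np.int64(99)), [533, -121, 31]), (310, (np.int64(107), np.int64(107), np.int64(100)), [533, -115, 31]), (320, (np.int64(77), np.int64(49), np.int64(25)), [529, -109, 47]), (330, (np.int64(95), np.int64(60), np.int64(28)), [529, -104, 45]), (340, (np.int64(150), np.int64(147), np.int64(137)), [534, -97, 30])]
246 [(300, (np.int64(108), np.int64(105), np.int64(98)), [539, -121, 30]), (310, (np.int64(107), np.int64(106), np.int64(102)), [538, -115, 31]), (320, (np.int64(89), np.int64(56), np.int64(29)), [529, -109, 60]), (330, (np.int64(104), np.int64(71), np.int64(29)), [529, -104, 59]), (340, (np.int64(150), np.int64(146), np.int64(139)), [539, -97, 29])]
254 [(300, (np.int64(109), np.int64(
[... 3090 characters left out ...]
115])]
326 [(300, (np.int64(28), np.int64(27), np.int64(28)), [516, -114, 160]), (310, (np.int64(23), np.int64(20), np.int64(17)), [541, -113, 117]), (320, (np.int64(174), np.int64(110), np.int64(44)), [572, -109, 65]), (330, (np.int64(5), np.int64(0), np.int64(7)), [551, -105, 99]), (340, (np.int64(15), np.int64(12), np.int64(19)), [539, -102, 120])]
334 [(300, (np.int64(55), np.int64(44), np.int64(35)), [516, -113, 163]), (310, (np.int64(25), np.int64(25), np.int64(25)), [541, -113, 122]), (320, (np.int64(199), np.int64(148), np.int64(88)), [616, -109, 0]), (330, (np.int64(0), np.int64(0), np.int64(7)), [555, -105, 100]), (340, (np.int64(88), np.int64(67), np.int64(23)), [518, -104, 160])]
```

View pics/w7.png

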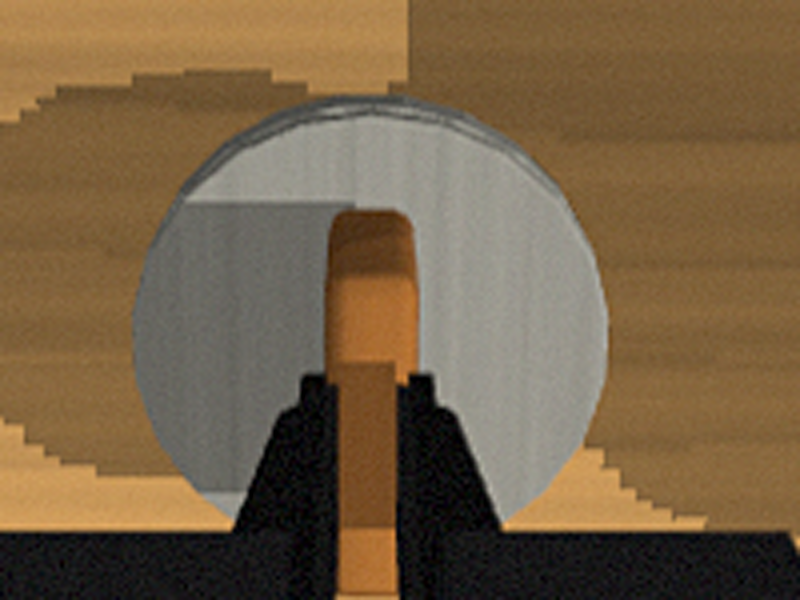

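The view shows the fingertips ending at image row ≈274, where depth puts them at z≈70, above the bar's top at 65, although the TCP reads 40. So the real fingertips seem to end about 30 mm above the reported TCP, which explains the first slip off the bar's top. I'll check that with the fingers open.

>>> step_arm([
  {"slide": [0, 0, 0], "roll": 0},
  {"slide": [0, 0, 0], "roll": 0},
  {"slide": [0, 0, 0], "roll": 0},
  {"slide": [0, 0, 0], "roll": 0},
], fingers=0.4)

```text
t: 10.22
eef_pos: [551.0, -107.8, 39.9]
tcp_rot: [3.141, 0.0, -3.141]
ft_force: [-0.2, -0.6, 0.2]
opening: 0.39
grip_force: 0.0
```

```bash
python3 - <<'E'
from m import *
d=cam("wrist"); c=cloud(d); z=c[...,2]; col=d["color"].astype(int)
s=state(); print(s["eef_pos"],s["opening"],s["ft_force"])
f=(col.sum(-1)<120)&(d["z_map"]>0)&(c[...,0]>500)&(c[...,0]<600)&(abs(c[...,1]+108)<45)&(z>33)&(z<130)
f=cv2.morphologyEx(f.astype(np.uint8),cv2.MORPH_OPEN,np.ones((3,3)))>0
for lo,hi in ((-160,-108),(-108,-50)):
    g=f&(c[...,1]>lo)&(c[...,1]<hi); q=c[g]; q=q[np.argsort(q[:,2])]
    print(len(q),np.percentile(q,[0,1,3,50],axis=0), q[:60].mean(0), "y",np.percentile(q[:60,1],[0,100]))
cap(d)
E
```

```text
[ 550.98 -107.84   39.86] 0.3978025759614308 [-0.56 -0.39 -0.26]
1903 [[ 538.19 -136.67   70.56]
 [ 538.65 -135.75   73.2 ]
 [ 538.81 -135.05   75.56]
 [ 539.66 -128.91  106.82]] [ 543.49 -128.2    73.65] y [-131.09 -126.71]
1934 [[538.24 -90.18  69.29]
 [538.72 -90.11  71.88]
 [538.88 -90.04  74.29]
 [539.83 -88.13 106.8 ]] [545.31 -89.03  72.41] y [-90.04 -85.93]
flange plane [0. 0.] z at c 30.940380179564208 ((551.284912109375, -108.14820098876953), 36.0727424621582)
bar top 1832 64.61642062563573 ((549.3399047851562, -111.50389099121094), (49.39250183105469, 43.703277587890625), 63.58036422729492)
```

Both fingertips measure z≈70 at TCP 40, so the usable offset is about +30 mm. I'll descend carefully to a TCP reading of about 9 (tips about 39), watching the force.

>>> step_arm([
  {"slide": [0, 0, 0.008], "roll": 0},
  {"slide": [0, 0, 0.016], "roll": 0},
  {"slide": [0, 0, 0.022], "roll": 0},
  {"slide": [0, 0, 0.022], "roll": 0},
])

```text
t: 10.78
eef_pos: [550.7, -107.8, 17.2]
tcp_rot: [3.141, -0.001, -3.141]
ft_force: [0.5, 0.6, -0.1]
opening: 0.402
grip_force: 0.0
```

>>> step_arm([
  {"slide": [0, 0, 0.003], "roll": 0},
  {"slide": [0, 0, 0.006], "roll": 0},
  {"slide": [0, 0, 0.009], "roll": 0},
  {"slide": [0, 0, 0.009], "roll": 0},
], fingers=0.2)

```text
t: 11.28
eef_pos: [550.9, -107.8, 8.7]
tcp_rot: [3.141, -0.0, -3.141]
ft_force: [-0.3, 0.0, -0.5]
opening: 0.202
grip_force: 0.0
```

>>> step_arm([
  {"slide": [0, 0, 0], "roll": 0},
  {"slide": [0, 0, 0], "roll": 0},
  {"slide": [0, 0, 0], "roll": 0},
  {"slide": [0, 0, 0], "roll": 0},
], fingers=0.0)

```text
t: 11.78
eef_pos: [551.0, -107.8, 8.9]
tcp_rot: [3.141, -0.0, -3.141]
ft_force: [-0.6, 0.7, -1.0]
opening: 0.123
grip_force: 30.0
```

Gripped at 12 mm with 30 N. Lift.

>>> step_arm([
  {"slide": [0, 0, -0.02], "roll": 0},
  {"slide": [0, 0, -0.055], "roll": 0},
  {"slide": [0, 0, -0.1], "roll": 0},
  {"slide": [0, 0, -0.145], "roll": 0},
  {"slide": [0, 0, -0.19], "roll": 0},
])

```text
t: 12.4
eef_pos: [550.7, -107.8, 200.4]
tcp_rot: [3.141, -0.0, -3.141]
ft_force: [1.1, -0.5, -1.3]
opening: 0.127
grip_force: 30.0
```

>>> step_arm([
  {"slide": [0.006, 0.045, 0], "roll": 0},
  {"slide": [0.014, 0.095, 0], "roll": 0},
  {"slide": [0.022, 0.145, 0], "roll": 0},
  {"slide": [0.03, 0.19, 0], "roll": 0},
  {"slide": [0.03, 0.19, 0], "roll": 0},
])

```text
t: 13.02
eef_pos: [520.1, 84.5, 199.0]
tcp_rot: [3.141, -0.0, -3.138]
ft_force: [-0.4, 0.2, -1.8]
opening: 0.129
grip_force: 30.0
```

>>> step_arm([
  {"slide": [0, 0, 0], "roll": 0},
  {"slide": [0, 0, 0], "roll": 0},
])

```text
t: 13.28
eef_pos: [521.1, 81.2, 198.8]
tcp_rot: [-3.142, -0.0, 3.141]
ft_force: [0.4, 0.4, -1.1]
opening: 0.125
grip_force: 30.0
```

```bash
cat > tin.py <<'E'
from m import *
def tin(d,xlim=(440,580),ylim=(120,240)):
    c=cloud(d); z=c[...,2]; v=d["z_map"]>0
    m=v&(c[...,0]>xlim[0])&(c[...,0]<xlim[1])&(c[...,1]>ylim[0])&(c[...,1]<ylim[1])
    k=np.ones((2,2),np.uint8)
    sh=cv2.morphologyEx((m&(abs(z-95)<3)).astype(np.uint8),cv2.MORPH_OPEN,k)>0
    print("shoulder",cv2.minAreaRect(c[sh][:,:2].astype(np.float32)),sh.sum())
    r=m&(z>131)&(z<141); r=cv2.morphologyEx(r.astype(np.uint8),cv2.MORPH_OPEN,k)>0
    p=c[r]; print("rim",r.sum(),np.median(p[:,2]),cv2.minEnclosingCircle(p[:,:2].astype(np.float32)))
    return p
E
python3 - <<'E'
from tin import *
d=cam("wrist"); p=tin(d)
s=state(); print(s["eef_pos"],s["tcp_rot"],s["opening"],s["ft_force"],s["grip_force"],s["joints"])
for t in ("tin_shoulder","tin_slot","tin_notch"):
    print(t,[(np.array(m["uv"]),round(m["confidence"],2),at_z(d,m["uv"],95)) for m in mark_of("wrist",t)][:2])
ctr=(p[:,:2].min(0)+p[:,:2].max(0))/2; a=np.degrees(np.arctan2(p[:,1]-ctr[1],p[:,0]-ctr[0]))%180
rr=np.hypot(p[:,1]-ctr[1],p[:,0]-ctr[0]); print(ctr, np.histogram(a[(rr>24)&(rr<31)],bins=np.arange(0,181,6)))
E
```

```text
shoulder ((522.6368408203125, 176.610107421875), (179.32550048828125, 180.10183715820312), 3.867131471633911) 8561
rim 1698 134.9848260162025 ((498.8846435546875, 177.83094787597656), 113.96154022216797)
[521.13  81.17 198.81] [ 3.14 -0.    3.14] 0.12287227184491055 [-0.12 -0.35 -1.69] 29.992750883102417 [ 0.03  0.34  1.78  0.    1.03 -1.54]
tin_shoulder [(array([441.4, 215.3]), 0.89, array([513.19, 180.89,  95.  ]))]
tin_slot [(array([466.3, 228. ]), 0.57, array([524.25, 202.9 ,  95.  ])), (array([597.4, 265.7]), 0.17, array([558.55, 320.75,  95.  ]))]
tin_notch [(array([438.3, 241.9]), 0.87, array([536.51, 180.37,  95.  ]))]
[499.76 178.38] (array([ 0,  0,  0,  0,  0,  0,  0,  0,  2, 18, 23, 34, 35, 27, 24, 26, 39,
       35, 25, 14, 14,  8,  4,  0,  0,  0,  0,  0,  0,  0]), array([  0,   6,  12,  18,  24,  30,  36,  42,  48,  54,  60,  66,  72,
        78,  84,  90,  96, 102, 108, 114, 120, 126, 132, 138, 144, 150,
       156, 162, 168, 174, 180]))
```

```bash
python3 - <<'E'
from tin import *
from scipy.optimize import least_squares
d=cam("wrist"); c=cloud(d); z=c[...,2]; x,y=c[...,0],c[...,1]; v=(d["z_map"]>0)
r0=np.hypot(x-510,y-179)
sh=v&(abs(z-95)<3)&(abs(x-510)<75)&(abs(y-179)<60); sh=cv2.morphologyEx(sh.astype(np.uint8),cv2.MORPH_OPEN,np.ones((3,3)))
n,l,st,_=cv2.connectedComponentsWithStats(sh); i=1+st[1:,4].argmax(); print("sh",cv2.minAreaRect(c[l==i][:,:2].astype(np.float32)),st[i,4])
rm=v&(abs(z-135)<2.5)&(r0<36); p=c[rm]; a0=np.percentile(p,[1,99],axis=0); print("rim",rm.sum(),np.median(p[:,2]),a0.mean(0),a0[1]-a0[0])
f=least_squares(lambda k: np.maximum(0,abs(np.hypot(p[:,0]-k[0],p[:,1]-k[1])-27.5)-2.5),[510,179],loss="soft_l1"); print("ring fit",f.x)
a=np.degrees(np.arctan2(p[:,1]-f.x[1],p[:,0]-f.x[0]))%360
print(np.histogram(a,bins=np.arange(0,361,5))[0])
E
```

```text
sh ((509.9076843261719, 178.13079833984375), (118.21134948730469, 88.53426361083984), 3.671954870223999) 8512
rim 1601 135.07096179304978 [510.03 178.23 134.71] [58.59 58.95  3.97]
ring fit [510.14 178.26]
[22 22 25 24 24 26 24 26 25 28 23  0  0  0 11 25 28 23 30 27 27 26 25 25
 29 25 24 26 25 22 21 23 26 24 24 27 27 26 24 28 25 27 31 26 28 28 27  1
  0  0 15 25 28 24 24 22 23 24 19 25 20 23 21 21 22 17 23 22 23 25 22 23]
```

The slot gaps are at 55–72.5° and 235–252.5°, centred at 63.7°. So the tin yaw is 3.7°, the axis is (510.0,178.2) and the rim is at z≈135. Move above and turn.

>>> step_arm([
  {"slide": [0.004, 0.03, 0], "roll": -0.17},
  {"slide": [0.008, 0.06, 0], "roll": -0.34},
  {"slide": [0.011, 0.09, 0], "roll": -0.51},
  {"slide": [0.011, 0.097, 0], "roll": -0.68},
  {"slide": [0.011, 0.097, 0], "roll": -0.85},
])

```text
t: 14.15
eef_pos: [509.9, 179.6, 198.8]
tcp_rot: [3.142, 0.0, -2.285]
ft_force: [0.6, -0.1, -2.2]
opening: 0.118
grip_force: 30.0
```

>>> step_arm([
  {"slide": [0, 0, 0], "roll": -0.15},
  {"slide": [0, 0, 0], "roll": -0.262},
  {"slide": [0, 0, 0], "roll": -0.262},
  {"slide": [0, 0, 0], "roll": -0.262},
])

```text
t: 14.65
eef_pos: [510.0, 179.0, 198.9]
tcp_rot: [-3.142, 0.0, -2.032]
ft_force: [0.8, 0.5, -1.6]
opening: 0.126
grip_force: 30.0
```

```bash
python3 - <<'E'
from h import *
s=state(); print(s["eef_pos"],s["tcp_rot"],s["joints"],s["ft_force"],s["moment"],s["opening"]); go([510,178.2,165],np.radians(63.7-180))
E
```

```text
[509.98011425 179.00596703 198.90487665] [-3.14157825e+00  9.26065926e-05 -2.03202400e+00] [ 2.15303136e-01  3.56252443e-01  1.74882619e+00  7.34306546e-05
  1.03644481e+00 -2.46509924e+00] [ 0.75504873  0.52852172 -1.59040598] [0.07318738 0.07350176 0.01914374] 0.12579392932694392
slide m [ 0.0007 -0.0004  0.0339] roll -0.0022
```

>>> step_arm([
  {"slide": [0.0007, -0.0004, 0.015], "roll": 0},
  {"slide": [0.0007, -0.0004, 0.035], "roll": 0},
  {"slide": [0.0007, -0.0004, 0.05], "roll": 0},
  {"slide": [0.0007, -0.0004, 0.051], "roll": 0},
  {"slide": [0.0007, -0.0004, 0.051], "roll": 0},
])

```text
t: 15.28
eef_pos: [510.2, 178.4, 148.1]
tcp_rot: [-3.141, 0.0, -2.03]
ft_force: [0.0, -0.9, -1.2]
opening: 0.123
grip_force: 30.0
```

>>> step_arm([
  {"slide": [0, 0, 0.0015], "roll": 0},
  {"slide": [0, 0, 0.003], "roll": 0},
  {"slide": [0, 0, 0.0045], "roll": 0},
])

```text
t: 15.65
eef_pos: [510.0, 178.4, 143.5]
tcp_rot: [-3.141, 0.0, -2.029]
ft_force: [-0.5, -0.7, -2.1]
opening: 0.126
grip_force: 30.0
```

>>> step_arm([
  {"slide": [0, 0, 0.001], "roll": 0},
  {"slide": [0, 0, 0.002], "roll": 0},
])

```text
t: 15.9
eef_pos: [510.0, 178.3, 141.3]
tcp_rot: [-3.142, 0.0, -2.029]
ft_force: [-0.3, -0.3, -2.0]
opening: 0.124
grip_force: 30.0
```

>>> step_arm([
  {"slide": [0, 0, 0.001], "roll": 0},
  {"slide": [0, 0, 0.002], "roll": 0},
])

```text
t: 16.15
eef_pos: [510.0, 178.3, 139.3]
tcp_rot: [3.142, 0.0, -2.029]
ft_force: [0.4, -0.5, -1.4]
opening: 0.123
grip_force: 30.0
```

>>> step_arm([
  {"slide": [0, 0, 0.001], "roll": 0},
  {"slide": [0, 0, 0.002], "roll": 0},
])

```text
t: 16.4
eef_pos: [510.0, 178.3, 137.4]
tcp_rot: [-3.142, 0.0, -2.029]
ft_force: [0.4, -0.0, -1.1]
opening: 0.125
grip_force: 30.0
```

No contact below the pins-on-rim height, so the pins are in the slots.

>>> step_arm([
  {"slide": [0, 0, 0.001], "roll": 0},
  {"slide": [0, 0, 0.002], "roll": 0},
  {"slide": [0, 0, 0.003], "roll": 0},
])

```text
t: 16.77
eef_pos: [510.0, 178.3, 134.3]
tcp_rot: [3.142, 0.0, -2.029]
ft_force: [-0.8, -0.4, -1.9]
opening: 0.124
grip_force: 30.0
```

>>> step_arm([
  {"slide": [0, 0, 0.001], "roll": 0},
  {"slide": [0, 0, 0.002], "roll": 0},
  {"slide": [0, 0, 0.003], "roll": 0},
])

```text
t: 17.15
eef_pos: [510.0, 178.3, 131.4]
tcp_rot: [-3.142, 0.0, -2.029]
ft_force: [0.5, 0.8, -2.0]
opening: 0.12
grip_force: 30.0
```

>>> step_arm([
  {"slide": [0, 0, 0.001], "roll": 0},
  {"slide": [0, 0, 0.002], "roll": 0},
])

```text
t: 17.4
eef_pos: [510.0, 178.3, 129.3]
tcp_rot: [-3.142, 0.0, -2.029]
ft_force: [-1.4, 0.4, -2.2]
opening: 0.127
grip_force: 30.0
```

>>> step_arm([
  {"slide": [0, 0, 0.001], "roll": 0},
  {"slide": [0, 0, 0.002], "roll": 0},
])

```text
t: 17.65
eef_pos: [510.0, 178.4, 127.7]
tcp_rot: [-3.141, 0.0, -2.029]
ft_force: [-2.2, 0.2, 4.5]
opening: 0.124
grip_force: 30.0
```

Spring contact at TCP ≈128.3. The channel lies 6 to 9 mm further down, so I aim for TCP ≈120.8, net force ≈12.7 N.

>>> step_arm([
  {"slide": [0, 0, 0.001], "roll": 0},
  {"slide": [0, 0, 0.002], "roll": 0},
  {"slide": [0, 0, 0.003], "roll": 0},
  {"slide": [0, 0, 0.004], "roll": 0},
])

```text
t: 18.15
eef_pos: [510.0, 178.4, 124.0]
tcp_rot: [-3.141, 0.0, -2.029]
ft_force: [-3.1, -0.9, 9.3]
opening: 0.128
grip_force: 30.0
```

>>> step_arm([
  {"slide": [0, 0, 0.001], "roll": 0},
  {"slide": [0, 0, 0.002], "roll": 0},
  {"slide": [0, 0, 0.0025], "roll": 0},
  {"slide": [0, 0, 0.0025], "roll": 0},
])

```text
t: 18.65
eef_pos: [510.1, 178.4, 121.8]
tcp_rot: [-3.141, 0.001, -2.029]
ft_force: [-3.5, -0.2, 12.8]
opening: 0.12
grip_force: 30.0
```

```bash
python3 - <<'E'
from h import *
s=state(); print(s["eef_pos"],s["tcp_rot"],s["joints"],s["ft_force"],s["moment"],s["opening"])
E
```

```text
[510.07234356 178.38108763 121.80949251] [-3.14095032e+00  6.16140378e-04 -2.02933068e+00] [ 2.14117869e-01  4.48295553e-01  1.83869969e+00  1.08415080e-04
  8.53711104e-01 -2.46901145e+00] [-3.46136146 -0.20588381 12.75743642] [-0.0920979   0.86752987  0.01229771] 0.11966794383850968
```

>>> step_arm([
  {"slide": [0.0003, 0.0006, 0], "roll": 0.06},
  {"slide": [0.0003, 0.0006, 0], "roll": 0.12},
  {"slide": [0.0003, 0.0006, 0], "roll": 0.18},
])

```text
t: 19.02
eef_pos: [510.3, 178.5, 122.1]
tcp_rot: [-3.14, 0.002, -2.211]
ft_force: [-0.7, -0.6, 11.1]
opening: 0.121
grip_force: 30.0
```

```bash
cat > s.py <<'E'
from h import *
np.set_printoptions(precision=2,suppress=True)
s=state(); print(np.array(s["eef_pos"]),np.array(s["tcp_rot"]),"F",np.array(s["ft_force"]),"M",np.array(s["moment"]),s["opening"])
E
python3 s.py
```

```text
[510.33 178.55 122.12] [-3.14  0.   -2.21] F [-0.72 -0.56 11.13] M [-0.    0.25  0.11] 0.12070957779905679
```

The force is close to the roof limit (12.6 N), so I'll press 1 mm deeper while turning.

>>> step_arm([
  {"slide": [0, 0, 0.0006], "roll": 0},
  {"slide": [0, 0, 0.0012], "roll": 0.06},
  {"slide": [0, 0, 0.0012], "roll": 0.12},
])

```text
t: 19.4
eef_pos: [510.5, 178.5, 121.0]
tcp_rot: [-3.14, 0.003, -2.331]
ft_force: [-0.4, 0.1, 13.4]
opening: 0.125
grip_force: 30.0
```

```bash
python3 s.py
```

```text
[510.48 178.54 121.02] [-3.14  0.   -2.33] F [-0.44  0.11 13.39] M [-0.04  0.19  0.08] 0.12518349352760874
```

Turning freely in the channel.

>>> step_arm([
  {"slide": [0, 0, 0], "roll": 0.06},
  {"slide": [0, 0, 0], "roll": 0.12},
  {"slide": [0, 0, 0], "roll": 0.18},
  {"slide": [0, 0, 0], "roll": 0.24},
])

```text
t: 19.9
eef_pos: [510.6, 178.6, 121.1]
tcp_rot: [-3.14, 0.004, -2.571]
ft_force: [0.3, -0.2, 13.6]
opening: 0.124
grip_force: 30.0
```

>>> step_arm([
  {"slide": [0, 0, 0], "roll": 0.06},
  {"slide": [0, 0, 0], "roll": 0.12},
  {"slide": [0, 0, 0], "roll": 0.18},
  {"slide": [0, 0, 0], "roll": 0.24},
])

```text
t: 20.4
eef_pos: [510.6, 178.5, 121.1]
tcp_rot: [-3.141, 0.004, -2.811]
ft_force: [-0.3, -0.4, 13.3]
opening: 0.124
grip_force: 30.0
```

```bash
python3 s.py
```

```text
[510.65 178.55 121.12] [-3.14  0.   -2.81] F [-0.29 -0.4  13.26] M [-0.03  0.14  0.12] 0.1240139178633225
```

>>> step_arm([
  {"slide": [0, 0, 0], "roll": 0.06},
  {"slide": [0, 0, 0], "roll": 0.12},
  {"slide": [0, 0, 0], "roll": 0.18},
  {"slide": [0, 0, 0], "roll": 0.23},
])

```text
t: 20.9
eef_pos: [510.6, 178.5, 121.1]
tcp_rot: [3.141, 0.004, -3.041]
ft_force: [-0.1, -1.1, 12.7]
opening: 0.123
grip_force: 30.0
```

```bash
python3 s.py
```

```text
[510.61 178.54 121.09] [ 3.14  0.   -3.04] F [-0.12 -1.12 12.73] M [-0.12  0.09  0.04] 0.12251196304554433
```

>>> step_arm([
  {"slide": [0, 0, 0], "roll": 0.02},
  {"slide": [0, 0, 0], "roll": 0.04},
  {"slide": [0, 0, 0], "roll": 0.045},
])

```text
t: 21.28
eef_pos: [510.6, 178.5, 121.1]
tcp_rot: [3.141, 0.004, -3.085]
ft_force: [-0.1, -0.4, 13.6]
opening: 0.126
grip_force: 30.0
```

```bash
python3 s.py
```

```text
[510.65 178.54 121.09] [ 3.14  0.   -3.08] F [-0.11 -0.39 13.58] M [-0.1   0.12  0.11] 0.12625142362645772
```

>>> step_arm([
  {"slide": [0, 0, 0], "roll": 0.01},
  {"slide": [0, 0, 0], "roll": 0.02},
])

```text
t: 21.52
eef_pos: [510.6, 178.5, 121.1]
tcp_rot: [3.141, 0.004, -3.104]
ft_force: [0.3, -0.3, 12.9]
opening: 0.122
grip_force: 30.0
```

```bash
python3 s.py
```

```text
[510.61 178.54 121.07] [ 3.14  0.   -3.1 ] F [ 0.26 -0.29 12.87] M [-0.12  0.16  0.07] 0.121911686116569
```

>>> step_arm([
  {"slide": [0, 0, 0], "roll": 0.01},
  {"slide": [0, 0, 0], "roll": 0.02},
])

```text
t: 21.78
eef_pos: [510.6, 178.6, 121.1]
tcp_rot: [3.141, 0.004, -3.124]
ft_force: [0.2, -0.6, 13.1]
opening: 0.123
grip_force: 30.0
```

```bash
python3 s.py
```

```text
[510.64 178.56 121.1 ] [ 3.14  0.   -3.12] F [ 0.21 -0.61 13.08] M [-0.04  0.08  0.17] 0.12285638437859973
```

>>> step_arm([
  {"slide": [0, 0, 0], "roll": 0.01},
  {"slide": [0, 0, 0], "roll": 0.02},
])

```text
t: 22.02
eef_pos: [510.7, 178.6, 121.1]
tcp_rot: [3.141, 0.004, 3.139]
ft_force: [-0.3, 0.5, 13.0]
opening: 0.123
grip_force: 30.0
```

```bash
python3 s.py
```

```text
[510.66 178.65 121.12] [3.14 0.   3.14] F [-0.28  0.53 13.02] M [0.13 0.08 0.41] 0.12328944568045075
```

End stop felt (Mz 0.41 at yaw ≈-3.135, as predicted). I'll back off to the notch centre and let it rise.

>>> step_arm([
  {"slide": [0, 0, 0], "roll": -0.025},
  {"slide": [0, 0, 0], "roll": -0.05},
  {"slide": [0, 0, -0.001], "roll": -0.05},
  {"slide": [0, 0, -0.002], "roll": -0.05},
  {"slide": [0, 0, -0.003], "roll": -0.05},
])

```text
t: 22.65
eef_pos: [510.6, 178.7, 123.9]
tcp_rot: [3.141, 0.004, -3.094]
ft_force: [0.7, 0.8, 10.2]
opening: 0.126
grip_force: 30.0
```

```bash
python3 s.py
```

```text
[510.61 178.68 123.92] [ 3.14  0.   -3.09] F [ 0.72  0.8  10.25] M [ 0.09 -0.03 -0.  ] 0.12591470402019272
```

>>> step_arm([
  {"slide": [0, 0, -0.001], "roll": 0},
  {"slide": [0, 0, -0.0015], "roll": 0},
])

```text
t: 22.9
eef_pos: [510.6, 178.7, 125.3]
tcp_rot: [3.141, 0.003, -3.094]
ft_force: [1.5, 1.6, 8.7]
opening: 0.123
grip_force: 30.0
```

```bash
python3 s.py
```

```text
[510.57 178.65 125.27] [ 3.14  0.   -3.09] F [1.49 1.64 8.68] M [ 0.22 -0.18 -0.08] 0.1226284377790753
```

>>> step_arm([
  {"slide": [0, 0, -0.0005], "roll": 0},
  {"slide": [0, 0, -0.001], "roll": 0},
  {"slide": [0, 0, -0.001], "roll": 0},
])

```text
t: 23.28
eef_pos: [510.5, 178.7, 126.1]
tcp_rot: [3.141, 0.003, -3.095]
ft_force: [0.8, 1.3, 6.5]
opening: 0.124
grip_force: 30.0
```

```bash
python3 s.py
```

```text
[510.54 178.65 126.1 ] [ 3.14  0.   -3.09] F [0.75 1.28 6.51] M [ 0.18 -0.22 -0.04] 0.12363696266995962
```

>>> step_arm([
  {"slide": [0, 0, -0.0005], "roll": 0},
  {"slide": [0, 0, -0.0008], "roll": 0},
])

```text
t: 23.52
eef_pos: [510.6, 178.7, 126.9]
tcp_rot: [3.141, 0.003, -3.095]
ft_force: [1.6, 0.8, 6.2]
opening: 0.123
grip_force: 30.0
```

```bash
python3 s.py
```

```text
[510.56 178.66 126.85] [ 3.14  0.   -3.09] F [1.63 0.76 6.23] M [ 0.23 -0.35 -0.03] 0.12276280035823768
```

>>> step_arm([
  {"slide": [0, 0, -0.0004], "roll": 0},
  {"slide": [0, 0, -0.0006], "roll": 0},
])

```text
t: 23.78
eef_pos: [510.5, 178.6, 127.1]
tcp_rot: [3.141, 0.003, -3.095]
ft_force: [4.3, 1.6, 4.0]
opening: 0.126
grip_force: 30.0
```

```bash
python3 s.py
```

```text
[510.46 178.63 127.14] [ 3.14  0.   -3.09] F [4.34 1.58 3.96] M [ 0.43 -0.85 -0.01] 0.1260211403058929
```

The notch roof is carrying load now (only 4 N left on the tool). Release.

>>> step_arm([
  {"slide": [0, 0, 0], "roll": 0},
  {"slide": [0, 0, 0], "roll": 0},
  {"slide": [0, 0, 0], "roll": 0},
  {"slide": [0, 0, 0], "roll": 0},
], fingers=0.35)

```text
t: 24.28
eef_pos: [509.1, 178.3, 126.5]
tcp_rot: [-3.142, -0.0, -3.094]
ft_force: [0.3, -0.9, -0.7]
opening: 0.346
grip_force: 0.0
```

>>> step_arm([
  {"slide": [0, 0, -0.02], "roll": 0},
  {"slide": [0, 0, -0.05], "roll": 0},
  {"slide": [0, 0, -0.09], "roll": 0},
  {"slide": [0, 0, -0.12], "roll": 0},
  {"slide": [0, 0, -0.12], "roll": 0},
])

```text
t: 24.9
eef_pos: [510.0, 178.5, 248.5]
tcp_rot: [3.141, 0.004, -3.094]
ft_force: [0.3, -0.4, -0.3]
opening: 0.35
grip_force: 0.0
```

```bash
python3 s.py; python3 - <<'E'
from m import *
d=cam("wrist"); c=cloud(d); z=c[...,2]; x,y=c[...,0],c[...,1]; v=(d["z_map"]>0)&(np.hypot(x-510,y-178)<50); col=d["color"].astype(int)
save(d,"w8.png")
fl=v&(z>138)&(z<160)&(abs(col[...,0]-col[...,2])<30)&(col.sum(-1)>200); p=c[fl]
for _ in range(4):
    A=np.c_[p[:,:2]-[510,178],np.ones(len(p))]; k=np.linalg.lstsq(A,p[:,2],rcond=None)[0]; p=p[abs(A@k-p[:,2])<2]
print("flange slope,z",k,cv2.minEnclosingCircle(p[:,:2].astype(np.float32)))
b=v&(z>k[2]+31)&(z<k[2]+37)&(col[...,0]>col[...,2]+20); b=cv2.morphologyEx(b.astype(np.uint8),cv2.MORPH_OPEN,np.ones((3,3)))>0
print("bar",b.sum(),np.median(z[b]),cv2.minAreaRect(c[b][:,:2].astype(np.float32)))
E
```

```text
[509.97 178.48 248.5 ] [ 3.14  0.   -3.09] F [ 0.31 -0.43 -0.28] M [-0.03  0.06  0.01] 0.3498729661101607
flange slope,z [  0.    -0.   149.33] ((510.660400390625, 178.43614196777344), 35.9837532043457)
bar 892 183.03682436294466 ((510.4187927246094, 178.13075256347656), (45.51284408569336, 11.468427658081055), 2.4709906578063965)
```

View pics/w8.png

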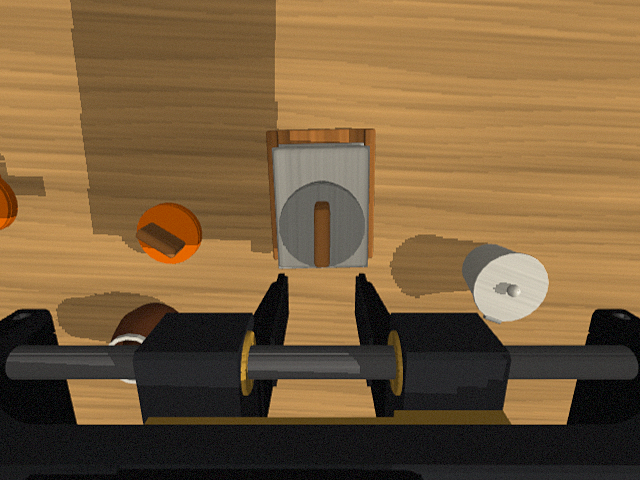

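The final view shows the cap seated flat in the neck at (322,225), bar along the tin's long side. Gourd and sugar pot look untouched. Flange z=149.3 puts the underside ≈16.7 mm below the rim (locked: 17), yaw is within 0.02 rad of the tin's, and the cap is centred within 1 mm. Hand in.

```bash
python3 -c "
from cell import env; print(env.job_done())"
```

```text
the job is handed in; nothing more can be done
None
```

The job is handed in with the grey cap locked on the yerba tin and the gripper clear: underside about 16.7 mm below the rim (locked is 17), angle within about 0.02 rad of the tin's, and centred within 1 mm; the verdict came back empty.

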